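# Seat the white reference disc in the reader's pocket by feel

## Task

Slide the white ceramic disc across the reader's metal plate to the fence and along it towards the end stop until it drops into the shallow round pocket and lies flat there, then press the reader's round key right down and let it come up again. The ceramic chips easily: push it lightly, do not pinch it hard, lift it off the plate or tip it, and do not press the key before the disc is in. Leave the flask, the beaker and the tube rack alone.

Things in the scene. Friction and masses are not known exactly. Their poses are not given: they have to be found in the camera images.
- reader: Low white bench instrument, fixed, 200 mm (x) by 360 mm (y), 34 mm high; origin at the centre of its underside, z up. In its frame a flat bare aluminium plate, top at z = 44 mm, shows from x = -50 mm to the fence and y = -118 to +118 mm. Beyond y = -118 mm is a grey loading deck, 1 mm higher; behind the fence (+x) a display panel 48 mm high; the key is on the -x side.
- fence_line (a point): Point on the fence face, at plate level (reader x = 30, y = 0, z = 44 mm), axes as the reader's. The fence is a straight dark steel bar along the reader's y, the plate's full length, 8 mm higher than the plate; its face looks to the reader's -x.
- pocket_span (a point): Middle of the stretch where the pocket can lie (reader x = 9.5, y = 30, z = 44 mm), axes as the reader's. The plate's one round pocket, 43 mm across, 4 mm deep, flat floor, has its centre on this line (20.5 mm from the fence face) but up to 30 mm from this point either way along y: set anew each time, not measured, only seen or felt.
- end_stop (a point): Foot of the end stop's face at plate level (reader x = 9.5, y = 118, z = 44 mm), axes as the reader's: a grey block 10 mm above the plate, closing the plate's +y end. A disc that reaches it has passed the pocket.
- disc: Flat white ceramic disc, 40 mm across, 10 mm thick, 55 to 105 g, smooth glaze (friction on plate and fence about 0.3), chips above 25 N of push or squeeze; origin at the centre of its underside. Starts on the plate (reader y -85 to -60 mm), its rim 6 to 20 mm from the fence. In the pocket: 1.5 mm clearance all round, underside at reader z = 40 mm, top 6 mm above the plate.
- key_top (a point): Centre of the top face of the reader's round white push key (24 mm across, in a grey housing); moves down with the key.
- key (a joint): Travel of the key in m: 0 up, 0.006 fully down; a spring returns it, fully down takes 5 N; it counts as pressed beyond 0.004.
- flask: Conical glass flask, 72 mm across, 100 mm high, loose, on the bench to the reader's +y side; origin at the centre of its underside. Bystander.
- beaker: Open glass beaker, 64 mm across, 75 mm high, loose, to the reader's +y side; origin at the centre of its underside. Bystander.
- tube_rack: Grey rack of clear capped tubes, 70 by 130 by 86 mm high, loose, to the reader's -y side; origin at the centre of its underside. Bystander.
There are look-alikes about, which are no part of the job. Of the things shaped like the disc, the white one is meant.

How it is judged (in metres and radians):
On the way, in this order (a step that is already met when the one before it is completed fails the run):
1. the disc has dropped flat into the pocket (z of disc in the frame of reader between 0.037 and 0.0415 m and x of disc in the frame of reader between 0.0055 and 0.0135 m and y of disc in the frame of reader between -0.01 and 0.07 m and angle between disc's own z axis and vertical below 0.05 rad and linear speed of disc below 0.02 m/s), for 0.2 s.
2. the key is pressed down with the disc in the pocket (z of disc in the frame of reader between 0.037 and 0.0415 m and x of disc in the frame of reader between 0.0055 and 0.0135 m and y of disc in the frame of reader between -0.01 and 0.07 m and angle between disc's own z axis and vertical below 0.05 rad and value of joint key above 0.004 m), for 0.03 s.
At the end, for the whole second after the job is handed in: The disc lies flat (within 0.05 rad) and still in the pocket, its underside within 1.5 mm of the pocket floor (reader z = 40 mm), and the key is up again (below 1.5 mm); flask, beaker and rack stand upright (z of disc in the frame of reader between 0.037 and 0.0415 m and x of disc in the frame of reader between 0.0055 and 0.0135 m and y of disc in the frame of reader between -0.01 and 0.07 m and angle between disc's own z axis and vertical below 0.05 rad and linear speed of disc below 0.01 m/s and value of joint key below 0.0015 m and angle between each of flask, beaker, tube_rack's own z axis and vertical below 0.1 rad); the robot touches nothing.
It fails at once if the fingers push, press or squeeze the disc with more than 25 N (contact force between disc and the fingers above 25 N).
It fails at once if the disc is lifted more than 5 mm off the plate or falls off it (z of disc in the frame of reader above 0.049 m or z of disc in the frame of reader below 0.035 m).
It fails at once if the disc is tipped by more than 0.35 rad (angle between disc's own z axis and vertical above 0.35 rad).
It fails at once if the key is pressed while the disc is not in the pocket (value of joint key above 0.003 m and not (z of disc in the frame of reader between 0.037 and 0.0415 m and x of disc in the frame of reader between 0.0055 and 0.0135 m and y of disc in the frame of reader between -0.01 and 0.07 m and angle between disc's own z axis and vertical below 0.05 rad)).
It fails at once if a bystander is moved by more than 20 mm (distance of any of flask, beaker, tube_rack from where it was at the start of the episode above 0.02 m).
It also fails if it takes over 61 s, if anything falls off the work surface, if the arm or the gripper's body presses on something with over 40 N, if the wrist force passes 120 N, or if a joint passes its speed limit or range.

## Robot

A 6-joint arm with a two-finger parallel gripper is mounted at the origin on the work surface. World frame = base frame: x ahead of the robot, y to its left, z up, the work surface at z = 0. Lengths are in m, angles in degrees, forces in N, time in s.
With the tool pointing down it reaches from about 0.3 to 0.75 m from the base axis. Payload 8.5 kg.
Tool frame: the origin (TCP) lies midway between the tips of the shut fingers; the grasp point (between the pads) lies behind it (grasp_offset is the z of the grasp point in the tool frame, in m); z points along the fingers, y is the direction in which the jaws open and shut (so a half turn about z gives the same grasp; the last joint's range is limited). The gripper opens to 85 mm and grips with 20 to 120 N. Pads are 22 mm wide; open, the fingers measure 114 mm over their backs; the gripper's body (76 mm by 85 mm) begins 54 mm behind the grasp point. The pads swing forward as they close: fully open they stand 13 mm farther back than shut.
Start: joints at [64.441, 21.807, 74.336, -0, 83.858, -12.336], TCP at [0.126, 0.535, 0.231] pointing down, gripper open.
Joint ranges: [-178.18, 178.18], [-50.72, 133.34], [12.68, 142.11], [-81.47, 261.47], [9.98, 163.14], [-165.26, 165.26]. Speed limits (degrees/s): [136.94, 136.94, 180, 180, 180, 180].

## Interface

Orientations are given as a 3x3 rotation matrix whose columns are the frame's x, y, z axes.
In Python, from rig import * gives the robot as it stands.
- The arm moves only by the shell command python3 -m pendant 'ROWS' [FORCE]. ROWS is JSON, one flat list of numbers, 7 for each row, row after row: the finger opening in mm, from 0 to 85.4, then the shift along the tool's x, y, z in units of 50 mm (1.0 is 50 mm), then the turn, a rotation vector about the tool's x, y, z in units of 8 degrees (1.0 is 8 degrees). In form: [hand, dx, dy, dz, wx, wy, wz, hand, dx, dy, dz, wx, wy, wz, ...]. A call has 1 to 12 rows; each row shifts and turns the commanded pose from where the row before left it, along the tool's axes as they then stand; what a row does not reach is not made up. A row lasts 1/10 s, in which the tool goes at most 50 mm and 8.59 degrees, less where a joint would pass 70% of its speed; a pose out of reach is approached as far as the arm can. A call is refused whole if a number of a shift passes 1 or a number of a turn 1, either way. A call with a gripper value outside its range is refused whole. The fingers move at their own pace and stop on an object; FORCE is the grip in N (left out, the last holds). Time passes only in rows, so rows that do not move let the fingers close. It gives the time, the measured TCP pose, the force and the opening at its end, in the units of the state.
- observe(): the state, without advancing time (a new reading comes with each control period).
- get_image(name): name is "side" or "top" or "wrist"; returns a dict with "frame" (384x512x3 uint8, red, green, blue), "depth" (384x512 float32, m along the optical axis (not along the pixel's ray), 0 where there is no reading), "K" (3x3 intrinsics, pixels), "rvec" (rotation vector, rad) and "tvec" (3), from world to camera coordinates, as OpenCV has them. Camera axes: x right, y down, z forward; pixel columns grow to the right and rows downward; lengths in m; the calibration is good to about 2 mm. A picture is of the moment at which its call begins.
- close_job(): hands the job in, once; it reports no verdict.
The state is a dict: "time_s": time; "q": joint angles; "qvel": joint speeds; "joint_efforts": joint torques, N m; "position": TCP position; "tool_rot": TCP orientation; "ft_force": force on the tool from outside, world axes, zero at the start; "wrist_torque": the same for the moment, N m; "grip_width": finger opening in m.
Only numpy, scipy, OpenCV 4.12 (cv2) and the standard library are available. Lean on these libraries where they do the work, as an engineer would, in place of code of your own. Each camera call takes 0.05 s, during which the arm holds its last target.

## Working session

There is one attempt and no reset: what is moved stays moved. The work goes in short steps, Python scripts to look and compute and a shell command to move; the robot and the scene stay as the last step left them, time stands still between calls to the robot, and variables do not carry over. Pictures are saved under pics/ and viewed, and the job is handed in when it is done.

```bash
ls; mkdir -p pics
cat > h.py <<'E'
from rig import *
import numpy as np, cv2
def snap(n,fn=None):
    im=get_image(n)
    if fn: cv2.imwrite('pics/'+fn,cv2.cvtColor(im['frame'],cv2.COLOR_RGB2BGR))
    return im
def cam(im):
    R=cv2.Rodrigues(np.array(im['rvec'],float))[0]; t=np.array(im['tvec'],float).ravel(); return R,t
def ray(im,uv,z):
    R,t=cam(im); d=R.T@(np.linalg.inv(im['K'])@np.array([uv[0],uv[1],1.])); c=-R.T@t
    return c+d*(z-c[2])/d[2]
def proj(im,p):
    R,t=cam(im); q=im['K']@(R@np.array(p)+t); return q[:2]/q[2]
E
python3 - <<'E'
from h import *
s=observe(); print(s)
for n in ("side","top","wrist"):
    im=snap(n,n+'0.png'); R,t=cam(im); print(n,-R.T@t,R[2],im['K'][0,0])
    np.savez('pics/'+n+'0.npz',**im)
E
```

```text
pics
{'time_s': 0.0, 'q': array([ 6.44414956e+01,  2.18400319e+01,  7.43867945e+01,  1.35721991e-03,
        8.38583915e+01, -1.23351387e+01]), 'qvel': array([ 0.07212949, -0.02361459, -0.00829014, -0.03397691, -0.06830826,
        0.00920518]), 'joint_efforts': array([-2.66584275e-04, -4.48472965e+01, -2.31276047e+01, -2.48715760e-04,
        4.86386954e-03, -8.28858390e-06]), 'position': array([0.12566549, 0.53513489, 0.23070875]), 'tool_rot': array([[-9.73485002e-01,  2.28749890e-01, -6.62930581e-04],
       [ 2.28750597e-01,  9.73484151e-01, -1.33162815e-03],
       [ 3.40742622e-04, -1.44796579e-03, -9.99998894e-01]]), 'ft_force': array([ 0.00096272, -0.61881429, -0.65342946]), 'wrist_torque': array([ 0.02907781, -0.02480221,  0.02184819]), 'grip_width': 0.08546267151329505}
side [ 0.13377324 -0.62937371  0.66281801] [ 0.45766868  0.6318224  -0.62557161] 402.03318398576124
top [ 0.51126993 -0.00497251  0.98313938] [ 0.10146678  0.00697109 -0.9948145 ] 361.3320622045961
wrist [0.04795794 0.55310896 0.3726213 ] [ 0.30031114 -0.0711902  -0.95118094] 294.71329547496345
```

View pics/side0.png

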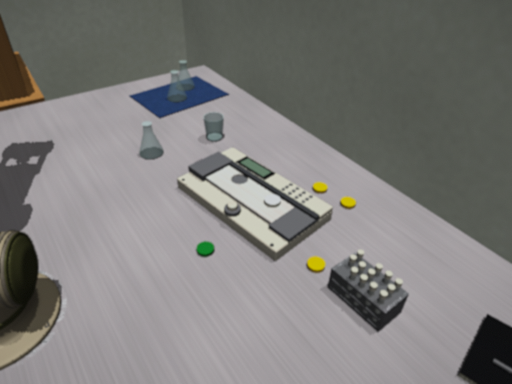

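View pics/top0.png

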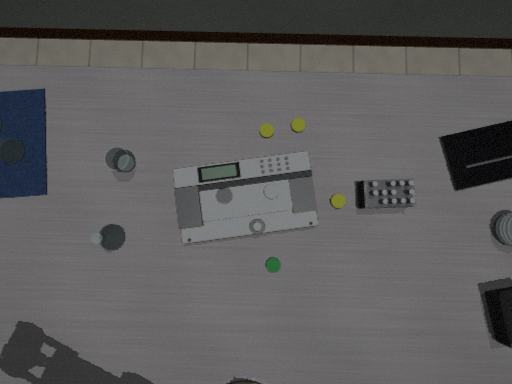

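View pics/wrist0.png

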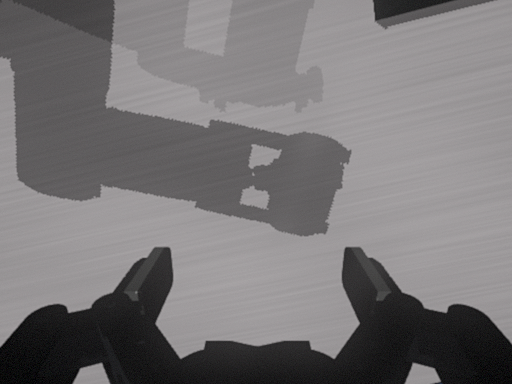

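Run:
```python
import cv2,numpy as np
a=cv2.imread('pics/top0.png')[145:250,165:325]; a=cv2.convertScaleAbs(a,alpha=1.6)
cv2.imwrite('pics/topz.png',cv2.resize(a,None,fx=5,fy=5,interpolation=cv2.INTER_CUBIC))
a=cv2.imread('pics/side0.png')[140:255,170:335]
cv2.imwrite('pics/sidez.png',cv2.resize(a,None,fx=4.8,fy=4.8,interpolation=cv2.INTER_CUBIC))
```

```text
(no output)
```

View pics/topz.png

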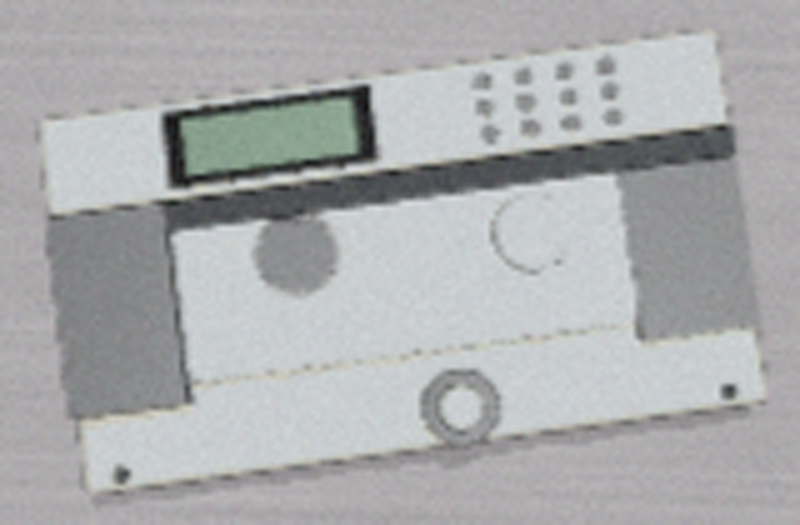

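View pics/sidez.png

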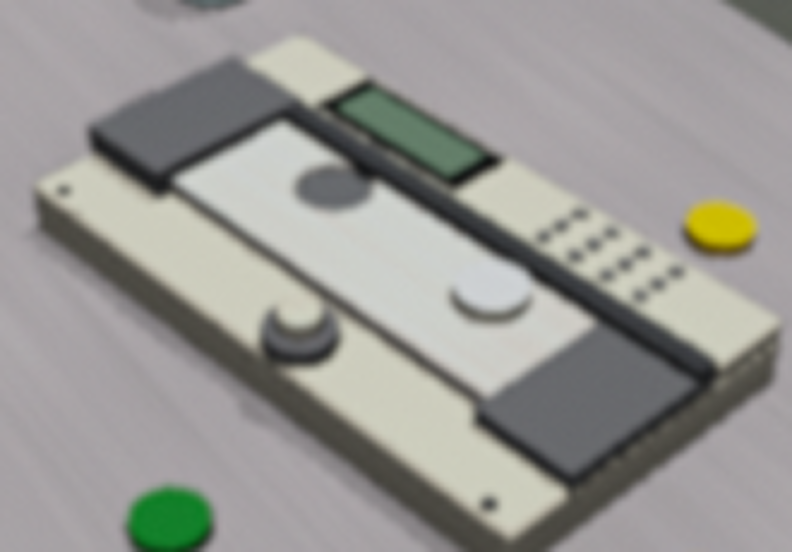

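```bash
cat >> h.py <<'E'
class N: pass
def load(n):
    return dict(np.load('pics/'+n+'.npz'))
def frame(P): # P=(x,y,yaw rad): reader->world
    c,s=np.cos(P[2]),np.sin(P[2])
    return np.array([[c,-s],[s,c]]),np.array(P[:2])
E
python3 - <<'E'
from h import *
from scipy.optimize import least_squares
T=load('top0')
z=lambda u,v:np.array([165+(u+.5)/5-.5,145+(v+.5)/5-.5])
C=[((-50,118,44),(190,385)),((-50,-118,44),(637,328)),((-100,180,34),(92,490)),((-100,-180,34),(765,400)),((100,-180,48),(715,32)),((100,180,48),(42,120)),((30,118,48),(172,232)),((30,-118,48),(618,175))]
def res(P):
    A,b=frame(P); o=[]
    for r,p in C:
        w=A@(np.array(r[:2])/1e3)+b
        o.append(proj(T,[*w,r[2]/1e3])-z(*p))
    return np.array(o).ravel()
s=least_squares(res,[.5,0,0]); print(s.x,np.degrees(s.x[2])); print(s.fun.reshape(-1,2).round(2))
A,b=frame(s.x)
def rd(p,h): return (A.T@(ray(T,z(*p),h)[:2]-b)*1e3).round(1), ray(T,z(*p),h).round(4)
print('disc',rd((529,234),.054));print('pocket',rd((297,256),.042));print('key',rd((462,407),.045))
# side check
S=load('side0')
z2=lambda u,v:np.array([170+(u+.5)/4.8-.5,140+(v+.5)/4.8-.5])
for nm,p,h in (('disc top',(490,286),.054),('pocket',(333,188),.043),('key',(298,312),.05),('corner -x-y',(512,542),.034),('corner -x+y',(40,188),.034)):
    w=ray(S,z2(*p),h); print(nm,w.round(4),(A.T@(w[:2]-b)*1e3).round(1))
E
```

```text
[0.58498091 0.01315541 0.15630225] 8.955459453014786
[[-0.1   0.04]
 [ 0.76 -0.45]
 [-1.39  1.33]
 [ 0.97  1.22]
 [ 0.58 -1.03]
 [-0.9  -0.9 ]
 [-0.3   0.01]
 [ 0.37 -0.37]]
disc (array([  4.1, -66.3]), array([ 0.5994, -0.0517,  0.054 ]))
pocket (array([ 9.5, 54.7]), array([0.5859, 0.0686, 0.042 ]))
key (array([-79.5, -20.4]), array([ 0.5096, -0.0194,  0.045 ]))
disc top [ 0.6006 -0.056   0.054 ] [  4.6 -70.7]
pocket [0.5884 0.0672 0.043 ] [11.8 52.8]
key [ 0.5132 -0.0161  0.05  ] [-75.4 -17.7]
corner -x-y [ 0.5175 -0.1842  0.034 ] [ -97.4 -184.4]
corner -x+y [0.4627 0.1648 0.034 ] [-97.2 168.9]
```

```bash
python3 -m pendant '[85,-0.68,-0.51,0,0,0,0,85,-0.68,-0.51,0,0,0,0,85,-0.68,-0.51,0,0,0,0,85,-0.68,-0.51,0,0,0,0,85,-0.68,-0.51,0,0,0,0,85,-0.68,-0.51,0,0,0,0,85,-0.68,-0.51,0,0,0,0,85,-0.68,-0.51,0,0,0,0,85,-0.68,-0.51,0,0,0,0,85,-0.68,-0.51,0,0,0,0,85,-0.68,-0.51,0,0,0,0,85,-0.68,-0.51,0,0,0,0]'
```

```text
time_s: 1.35
position: [0.4538, 0.1426, 0.2312]
tool_rot: [[-0.973, 0.229, -0.0], [0.229, 0.973, 0.0], [0.0, 0.0, -1.0]]
ft_force: [-0.2, 0.0, 0.8]
grip_width: 0.085
```

```bash
python3 -m pendant '[85,-0.68,-0.51,0,0,0,0,85,-0.68,-0.51,0,0,0,0,85,-0.68,-0.51,0,0,0,0,85,-0.68,-0.51,0,0,0,0,85,0,0,0.4,0,0,-0.92,85,0,0,0.4,0,0,-0.92,85,0,0,0.4,0,0,-0.92,85,0,0,0,0,0,0,85,0,0,0,0,0,0]'
python3 - <<'E'
from h import *
im=snap('wrist','w1.png'); np.savez('pics/w1.npz',**im); s=observe(); print(s['position'],s['tool_rot'])
E
```

```text
time_s: 2.25
position: [0.5622, 0.0138, 0.1717]
tool_rot: [[-0.989, -0.151, -0.0], [-0.151, 0.989, 0.0], [0.0, 0.0, -1.0]]
ft_force: [0.2, -1.1, 0.5]
grip_width: 0.0849
[0.56243346 0.01377301 0.17227883] [[-9.88527263e-01 -1.51037669e-01  1.21337730e-03]
 [-1.51038064e-01  9.88527918e-01 -2.40117054e-04]
 [-1.16319061e-03 -4.20628412e-04 -9.99999235e-01]]
```

View pics/w1.png

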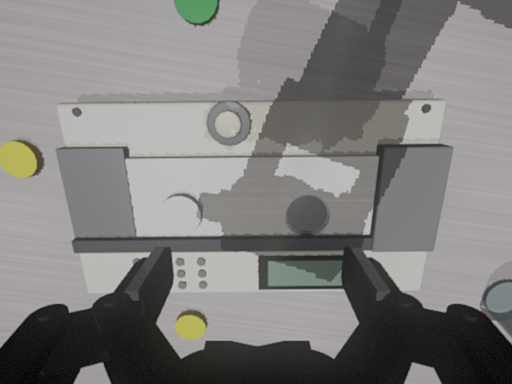

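Run:
```python
from h import *
from scipy.optimize import least_squares
T=load('w1'); f=T['frame']
a=cv2.cvtColor(f[90:310,50:460],cv2.COLOR_RGB2BGR)
cv2.imwrite('pics/w1z.png',cv2.resize(a,None,fx=1.95,fy=1.95,interpolation=cv2.INTER_CUBIC))
a=cv2.cvtColor(f[145:255,120:260],cv2.COLOR_RGB2BGR)
cv2.imwrite('pics/w1d.png',cv2.resize(a,None,fx=5,fy=5,interpolation=cv2.INTER_CUBIC))
```

```text
(no output)
```

View pics/w1z.png

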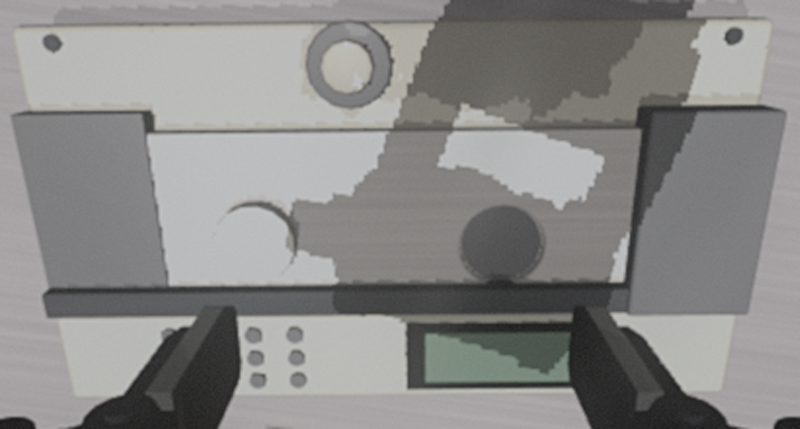

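View pics/w1d.png

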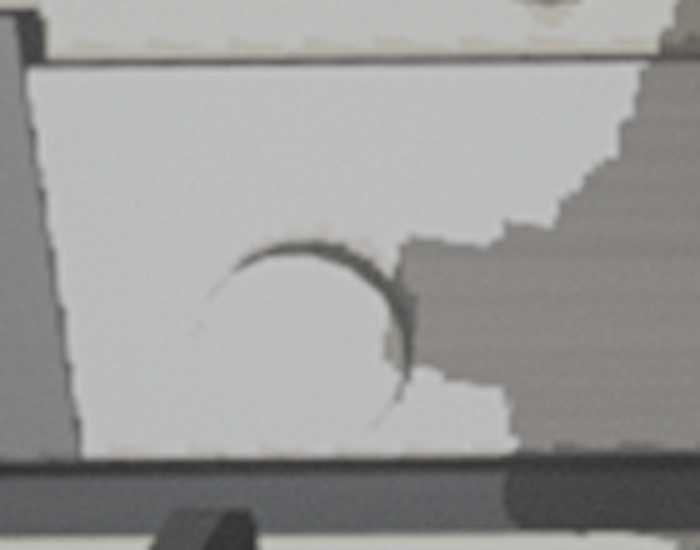

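Run:
```python
from h import *
from scipy.optimize import least_squares
T=load('w1')
z=lambda u,v:np.array([50+(u+.5)/1.95-.5,90+(v+.5)/1.95-.5])
zd=lambda u,v:np.array([120+(u+.5)/5-.5,145+(v+.5)/5-.5])
C=[((-50,118,44),(640,130)),((-50,-118,44),(148,132)),((30,118,44),(629,285)),((30,-118,44),(168,287)),((-100,-180,34),(17,28)),((-100,180,34),(770,20))]
def res(P):
    A,b=frame(P); o=[]
    for r,p in C:
        w=A@(np.array(r[:2])/1e3)+b
        o.append(proj(T,[*w,r[2]/1e3])-z(*p))
    return np.array(o).ravel()
s=least_squares(res,[.5,0,0],loss='soft_l1'); print(s.x,np.degrees(s.x[2])); print(s.fun.reshape(-1,2).round(2))
A,b=frame(s.x)
def rd(q,h): w=ray(T,q,h); return (A.T@(w[:2]-b)*1e3).round(1), w.round(4)
print('disc back bottom',rd(zd(305,240),.044),'top',rd(zd(305,252),.054),'R',rd(zd(410,350),.05),'L',rd(zd(193,335),.054))
for n,p in (('pocket L',(460,243)),('R',(545,243)),('top',(502,204)),('bot',(500,284)),('plate end',(634,243))): print(n,rd(z(*p),.044))
for h in (.045,.05,.055): print('key',rd(z(347,67),h))
print('fence face line',rd(z(300,286),.044))
print('depth key',T['depth'][int(z(347,67)[1]),int(z(347,67)[0])], 'campos',-cam(T)[0].T@cam(T)[1])
# depth->3D
def d3(q):
    u,v=int(round(q[0])),int(round(q[1])); d=np.median(T['depth'][v-1:v+2,u-1:u+2]); R,t=cam(T)
    w=R.T@(np.linalg.inv(T['K'])@np.array([u,v,1.])*d-t); return w.round(4),(A.T@(w[:2]-b)*1e3).round(1)
print('key3d',d3(z(347,67)),'disc3d',d3(zd(300,340)),'pocket3d',d3(z(502,243)),'plate',d3(z(350,240)))
```

```text
[0.5872068  0.0133803  0.15939498] 9.13265979599949
[[ 1.59  0.7 ]
 [-0.65  1.85]
 [-2.27 -0.58]
 [ 0.72  0.27]
 [-5.09 -0.72]
 [ 5.67 -0.17]]
disc back bottom (array([-17.1, -69.3]), array([ 0.5814, -0.0578,  0.044 ])) top (array([-18. , -66.8]), array([ 0.5801, -0.0554,  0.054 ])) R (array([  3.5, -49.4]), array([ 0.5985, -0.0348,  0.05  ])) L (array([ -1.6, -89.4]), array([ 0.5998, -0.0752,  0.054 ]))
pocket L (array([ 6.4, 32.3]), array([0.5884, 0.0462, 0.044 ]))
R (array([ 6.8, 75.2]), array([0.582 , 0.0887, 0.044 ]))
top (array([-14.2,  52.6]), array([0.5648, 0.063 , 0.044 ]))
bot (array([29.5, 53.5]), array([0.6078, 0.0708, 0.044 ]))
plate end (array([  7.2, 120.3]), array([0.5752, 0.1333, 0.044 ]))
key (array([-81.2, -21.4]), array([ 0.5104, -0.0206,  0.045 ]))
key (array([-81.6, -20.9]), array([ 0.5099, -0.0202,  0.05  ]))
key (array([-82.1, -20.4]), array([ 0.5094, -0.0198,  0.055 ]))
fence face line (array([ 29.7, -50.2]), array([ 0.6245, -0.0315,  0.044 ]))
depth key 0.25299776 campos [0.48317246 0.00149427 0.3135358 ]
key3d (array([ 0.5093, -0.0195,  0.0551]), array([-82.2, -20.1])) disc3d (array([ 0.5983, -0.0547,  0.0537]), array([  0.1, -69. ])) pocket3d (array([0.5866, 0.0681, 0.0396]), array([ 8. , 54.1])) plate (array([ 0.5959, -0.0092,  0.0428]), array([  5. , -23.7]))
```

```bash
python3 -m pendant '[0,-0.1,-0.58,0.15,0,0,0,0,-0.1,-0.58,0.15,0,0,0,0,-0.1,-0.58,0.15,0,0,0,0,-0.1,-0.58,0.15,0,0,0,0,0,0,0.2,0,0,0.75,0,0,0,0.2,0,0,0.75,0,0,0,0,0,0,0,0,0,0,0,0,0,0,0]' 20
python3 - <<'E'
from h import *
im=snap('wrist','w2.png'); np.savez('pics/w2.npz',**im); s=observe(); print(s['position'],s['tool_rot'][:,1],s['grip_width'])
P=np.array([.5862,.0133]);A,b=frame((*P,np.radians(9.05)));print(A.T@(s['position'][:2]-b)*1e3)
print(proj(im,s['position']))
E
```

```text
[0.56253661 0.01378646 0.17253767] [-1.51680448e-01  9.88429351e-01 -6.78042903e-04] 0.08527757052434967
[-23.29229174   4.20257155]
[257.36189555 251.84153232]schema error: expected a multiple of 7 numbers
```

View pics/w2.png

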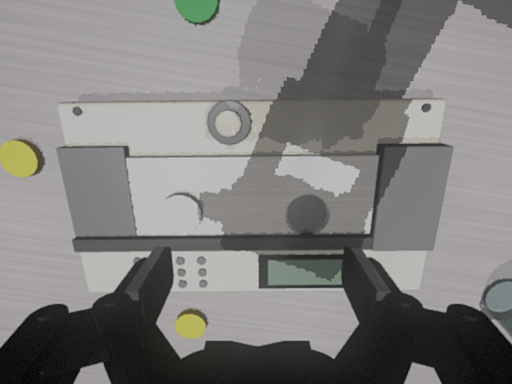

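The rows were miscounted and refused, so nothing moved. Sending them again.

```bash
python3 -m pendant '[0,-0.1,-0.58,0.15,0,0,0, 0,-0.1,-0.58,0.15,0,0,0, 0,-0.1,-0.58,0.15,0,0,0, 0,-0.1,-0.58,0.15,0,0,0, 0,0,0,0.2,0,0,0.75, 0,0,0,0.2,0,0,0.75, 0,0,0,0,0,0,0, 0,0,0,0,0,0,0]' 20
python3 - <<'E'
from h import *
im=snap('wrist','w3.png'); np.savez('pics/w3.npz',**im); s=observe(); print(s['position'],s['tool_rot'][:,1],s['grip_width'])
P=np.array([.5862,.0133]);A,b=frame((*P,np.radians(9.05)));print(A.T@(s['position'][:2]-b)*1e3)
print(proj(im,s['position']))
E
```

```text
time_s: 3.15
position: [0.6, -0.0977, 0.1223]
tool_rot: [[-0.999, 0.053, 0.001], [0.053, 0.999, -0.0], [-0.001, -0.0, -1.0]]
ft_force: [0.0, 0.5, 1.0]
grip_width: -0.0002
[ 0.60009752 -0.09771998  0.12244278] [ 5.27315491e-02  9.98608578e-01 -5.39208078e-04] 0.0001357577936651208
[  -3.73851525 -111.82397662]
[257.65921342 251.65194527]
```

View pics/w3.png

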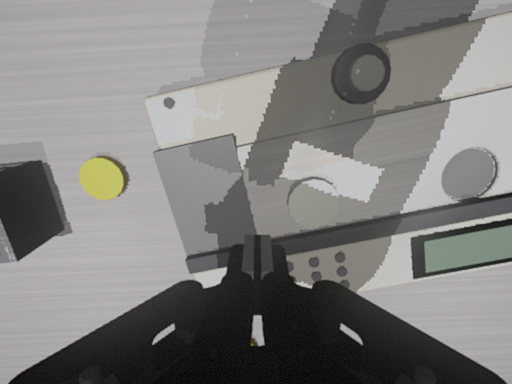

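```bash
python3 -m pendant '[0,0,0,0.3,0,0,0, 0,0,0,0.3,0,0,0, 0,0,0,0.3,0,0,0, 0,0,0,0.3,0,0,0, 0,0,0,0.2,0,0,0, 0,0,0,0.1,0,0,0, 0,0,0,0,0,0,0]'
python3 - <<'E'
from h import *
T=load('w3');A,b=frame((.5862,.0133,np.radians(9.05)))
for q,h in (((315,203),.054),((469,174),.042)):
    w=ray(T,q,h); print(w,A.T@(w[:2]-b)*1e3)
im=snap('wrist','w4.png'); np.savez('pics/w4.npz',**im); s=observe(); print(s['position'],s['ft_force'])
snap('side','s4.png');a=cv2.imread('pics/s4.png')[140:255,170:335]
cv2.imwrite('pics/s4z.png',cv2.resize(a,None,fx=4.8,fy=4.8,interpolation=cv2.INTER_CUBIC))
E
```

```text
time_s: 3.9
position: [0.5997, -0.0977, 0.0463]
tool_rot: [[-0.999, 0.054, -0.0], [0.054, 0.999, 0.0], [0.0, 0.0, -1.0]]
ft_force: [-0.7, -0.7, 1.3]
grip_width: -0.0002
[ 0.59958959 -0.05395383  0.054     ] [  2.64412436 -68.52274737]
[0.58646626 0.06766082 0.042     ] [ 8.81369987 53.64222301]
[ 0.59994368 -0.0977855   0.04679163] [-0.73241295  0.11447142  0.31518559]
```

View pics/w4.png

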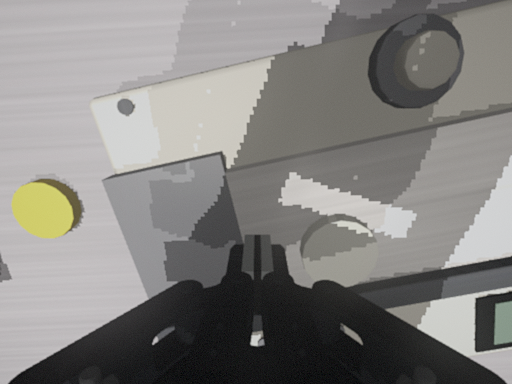

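View pics/s4z.png

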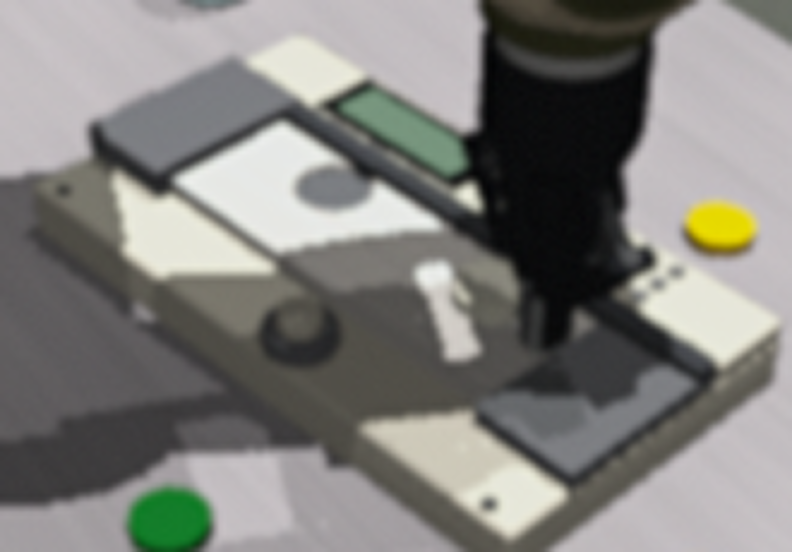

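```bash
python3 -m pendant '[0,0.017,0.078,0,0,0,0, 0,0.017,0.078,0,0,0,0, 0,-0.007,0.042,0,0,0,0, 0,-0.007,0.042,0,0,0,0, 0,-0.007,0.042,0,0,0,0, 0,-0.007,0.042,0,0,0,0, 0,-0.007,0.042,0,0,0,0, 0,-0.007,0.042,0,0,0,0, 0,-0.007,0.042,0,0,0,0, 0,0,0,0,0,0,0]'
cat >> h.py <<'E'
A,b=frame((.5862,.0133,np.radians(9.05)))
def rep(n):
    im=snap('wrist',n+'.png'); np.savez('pics/'+n+'.npz',**im); s=observe()
    print('pos',s['position'].round(4),'reader',(A.T@(s['position'][:2]-b)*1e3).round(1),'F',s['ft_force'].round(2),s['time_s'])
    return im
E
python3 -c "
from h import *
rep('w5')"
```

```text
time_s: 5.0
position: [0.6017, -0.075, 0.0463]
tool_rot: [[-0.999, 0.055, -0.0], [0.055, 0.999, 0.0], [0.0, 0.0, -1.0]]
ft_force: [-0.6, 0.3, 0.0]
grip_width: -0.0003
pos [ 0.6016 -0.0751  0.0463] reader [  1.3 -89.8] F [-0.15 -0.28  0.25] 5.05
```

View pics/w5.png

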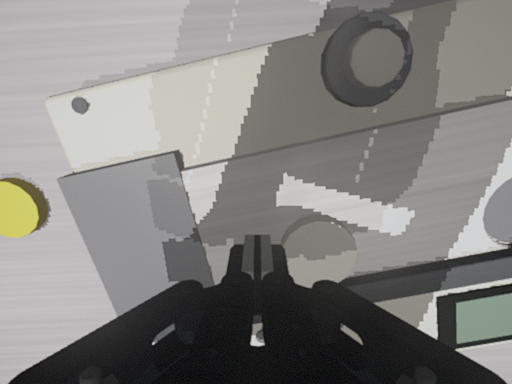

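Run:
```python
from h import *
for n,L,R in (('w4',(302,252),(379,250)),('w5',(281,250),(357,252))):
    T=load(n)
    for q in (L,R):
        w=ray(T,q,.054); print(n,(A.T@(w[:2]-b)*1e3).round(1))
    for v in (250,): 
        w=ray(T,(274,240),.050); print(' finger edge',(A.T@(w[:2]-b)*1e3).round(1))
```

```text
w4 [ -3.2 -88.7]
w4 [  4. -50.]
 finger edge [ -10.9 -101.6]
w5 [ -1.1 -76.9]
w5 [  8.3 -39.1]
 finger edge [ -5.4 -79.5]
```

```bash
python3 -m pendant '[0,-0.007,0.042,0,0,0,0, 0,-0.007,0.042,0,0,0,0, 0,-0.007,0.042,0,0,0,0, 0,-0.007,0.042,0,0,0,0, 0,0.0,0.05,0,0,0,0, 0,0.01,0.055,0,0,0,0, 0,0.0125,0.0587,0,0,0,0, 0,0.0125,0.0587,0,0,0,0, 0,0.0125,0.0587,0,0,0,0, 0,0,0,0,0,0,0]'; 
python3 -c "
from h import *
rep('w6')"
```

```text
time_s: 6.05
position: [0.6018, -0.0524, 0.0463]
tool_rot: [[-0.999, 0.054, -0.0], [0.054, 0.999, 0.0], [0.0, 0.0, -1.0]]
ft_force: [-0.0, 0.8, 0.6]
grip_width: -0.0
pos [ 0.6019 -0.0526  0.0464] reader [  5.1 -67.6] F [ 0.05 -0.77 -0.46] 6.1
```

View pics/w6.png

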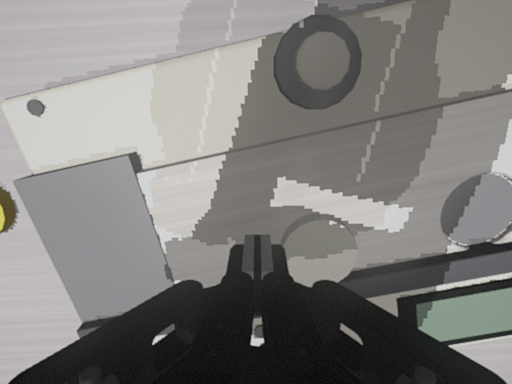

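```bash
python3 -m pendant '[0,0.0125,0.0587,0,0,0,0, 0,0.0125,0.0587,0,0,0,0, 0,0.0125,0.0587,0,0,0,0, 0,0.0125,0.0587,0,0,0,0, 0,0.0125,0.0587,0,0,0,0, 0,0.0125,0.0587,0,0,0,0, 0,0.0125,0.0587,0,0,0,0, 0,0.0125,0.0587,0,0,0,0, 0,0.0125,0.0587,0,0,0,0, 0,0.0125,0.0587,0,0,0,0, 0,0.0125,0.0587,0,0,0,0, 0,0,0,0,0,0,0]'; 
python3 -c "
from h import *
rep('w7')"
```

```text
time_s: 7.3
position: [0.5967, -0.0198, 0.0463]
tool_rot: [[-0.999, 0.054, -0.0], [0.054, 0.999, 0.0], [0.0, 0.0, -1.0]]
ft_force: [0.0, 0.5, -0.4]
grip_width: -0.0002
pos [ 0.5968 -0.02    0.0464] reader [  5.3 -34.6] F [ 0.46 -0.04  0.22] 7.35
```

View pics/w7.png

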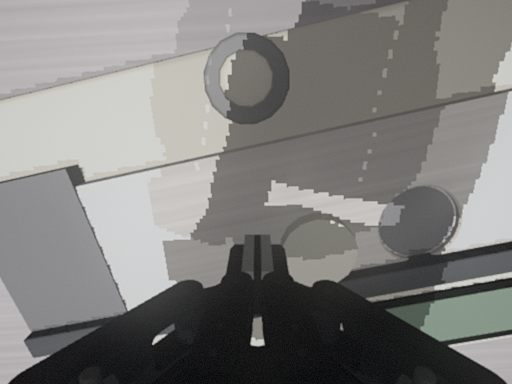

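```bash
python3 -m pendant '[0,0.0125,0.0587,0,0,0,0, 0,0.0125,0.0587,0,0,0,0, 0,0.0125,0.0587,0,0,0,0, 0,0.0125,0.0587,0,0,0,0, 0,0.0125,0.0587,0,0,0,0, 0,0.0125,0.0587,0,0,0,0, 0,0.0125,0.0587,0,0,0,0, 0,0.0125,0.0587,0,0,0,0, 0,0.0125,0.0587,0,0,0,0, 0,0.0125,0.0587,0,0,0,0, 0,0.0125,0.0587,0,0,0,0, 0,0,0,0,0,0,0]'; 
python3 -c "
from h import *
rep('w8')"
```

```text
time_s: 8.55
position: [0.5916, 0.0128, 0.0463]
tool_rot: [[-0.999, 0.054, -0.0], [0.054, 0.999, 0.0], [0.0, 0.0, -1.0]]
ft_force: [-0.2, 0.2, 0.2]
grip_width: 0.0002
pos [0.5917 0.0126 0.0463] reader [ 5.3 -1.6] F [-0.69 -0.35  0.35] 8.6
```

View pics/w8.png

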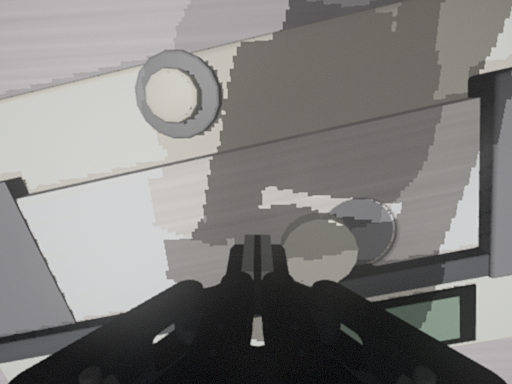

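```bash
python3 -m pendant '[0,0.008,0.039,0,0,0,0, 0,0.008,0.039,0,0,0,0, 0,0.008,0.039,0,0,0,0, 0,0.008,0.039,0,0,0,0, 0,0.008,0.039,0,0,0,0, 0,0.006,0.03,0,0,0,0, 0,0.006,0.03,0,0,0,0, 0,0.006,0.03,0,0,0,0, 0,0,0,0,0,0,0]'; 
python3 -c "
from h import *
rep('w9')"
```

```text
time_s: 9.5
position: [0.5896, 0.027, 0.0463]
tool_rot: [[-0.999, 0.055, 0.0], [0.055, 0.999, 0.0], [-0.0, 0.0, -1.0]]
ft_force: [-0.6, 0.1, 0.4]
grip_width: 0.0002
pos [0.5896 0.0269 0.0463] reader [ 5.5 12.9] F [1.35 0.39 0.53] 9.55
```

View pics/w9.png

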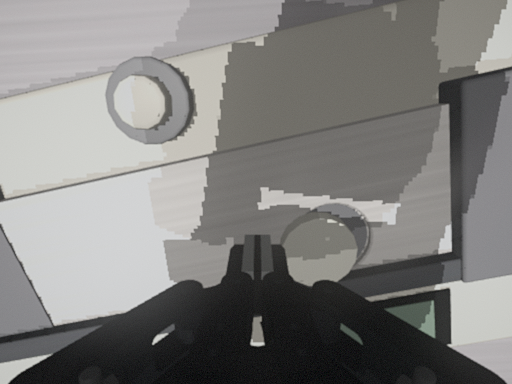

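```bash
python3 -m pendant '[0,0.004,0.02,0,0,0,0, 0,0.004,0.02,0,0,0,0, 0,0.004,0.02,0,0,0,0, 0,0.004,0.02,0,0,0,0, 0,0.004,0.02,0,0,0,0, 0,0,0,0,0,0,0]'; 
python3 -c "
from h import *
rep('w10')
a=cv2.imread('pics/w10.png')[180:310,240:400];cv2.imwrite('pics/w10z.png',cv2.resize(a,None,fx=4,fy=4,interpolation=cv2.INTER_CUBIC))"
```

```text
time_s: 10.15
position: [0.5889, 0.0319, 0.0463]
tool_rot: [[-0.999, 0.055, -0.0], [0.055, 0.999, 0.0], [0.0, 0.0, -1.0]]
ft_force: [-0.3, -0.3, 0.3]
grip_width: 0.0001
pos [0.5889 0.0319 0.0463] reader [ 5.6 17.9] F [ 0.47 -0.39 -0.72] 10.2
```

View pics/w10z.png

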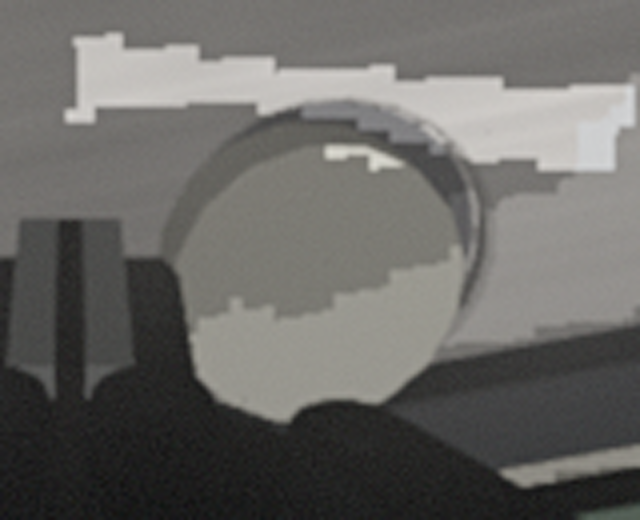

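```bash
python3 -m pendant '[0,0.003,0.014,0,0,0,0, 0,0.003,0.014,0,0,0,0, 0,0.003,0.014,0,0,0,0, 0,0.003,0.014,0,0,0,0, 0,0,0,0,0,0,0]'; 
python3 -c "
from h import *
rep('w11')
a=cv2.imread('pics/w11.png')[180:310,240:400];cv2.imwrite('pics/w11z.png',cv2.resize(a,None,fx=4,fy=4,interpolation=cv2.INTER_CUBIC))"
```

```text
time_s: 10.7
position: [0.5884, 0.0347, 0.0463]
tool_rot: [[-0.999, 0.055, -0.0], [0.055, 0.999, 0.0], [0.0, 0.0, -1.0]]
ft_force: [0.6, -0.2, 0.5]
grip_width: -0.0003
pos [0.5884 0.0347 0.0463] reader [ 5.6 20.8] F [-0.09 -0.13  0.06] 10.75
```

View pics/w11z.png

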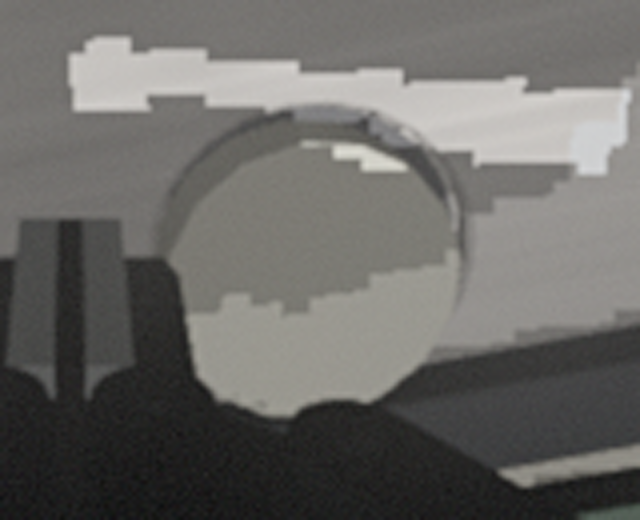

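```bash
python3 -m pendant '[0,0.003,0.014,0,0,0,0, 0,0.003,0.014,0,0,0,0, 0,0,0,0,0,0,0]'; 
python3 -c "
from h import *
rep('w12')
a=cv2.imread('pics/w12.png')[180:310,240:400];cv2.imwrite('pics/w12z.png',cv2.resize(a,None,fx=4,fy=4,interpolation=cv2.INTER_CUBIC))"
```

```text
time_s: 11.05
position: [0.5882, 0.0361, 0.0463]
tool_rot: [[-0.999, 0.055, -0.0], [0.055, 0.999, 0.0], [0.0, 0.0, -1.0]]
ft_force: [-0.5, -0.3, 0.9]
grip_width: 0.0002
pos [0.5882 0.0361 0.0463] reader [ 5.6 22.2] F [-0.09 -0.24 -0.71] 11.1
```

View pics/w12z.png

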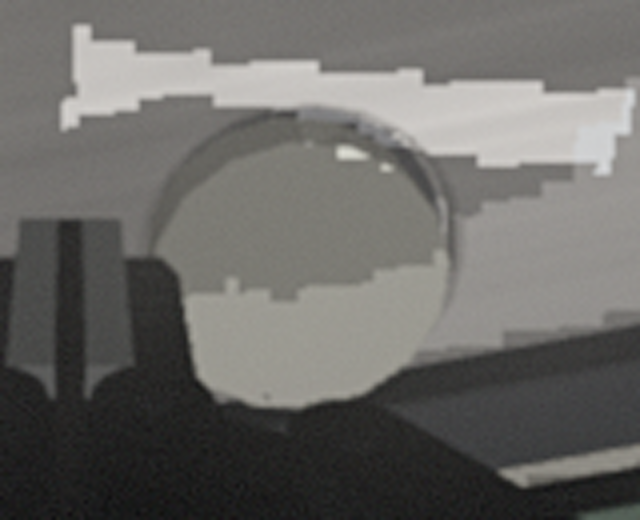

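Run:
```python
from h import *
def d3(T,u,v):
    d=np.median(T['depth'][v-1:v+2,u-1:u+2]); R,t=cam(T)
    w=R.T@(np.linalg.inv(T['K'])@np.array([u,v,1.])*d-t); return (A.T@(w[:2]-b)*1e3).round(1),(w[2]*1e3).round(1)
for n in ('w10','w11','w12'):
    T=load(n)
    print(n,[d3(T,*q) for q in ((290,235),(315,222),(315,245),(315,270),(345,240))],'plate',d3(T,275,215),d3(T,380,245))
snap('side','s12.png');a=cv2.imread('pics/s12.png')[140:255,170:335]
cv2.imwrite('pics/s12z.png',cv2.resize(a,None,fx=4.8,fy=4.8,interpolation=cv2.INTER_CUBIC))
```

```text
w10 [(array([-3.7, 36.8]), np.float64(52.7)), (array([-7.5, 50.4]), np.float64(51.6)), (array([ 5.1, 48.4]), np.float64(51.9)), (array([19.3, 46.1]), np.float64(52.7)), (array([ 6.5, 64.2]), np.float64(50.3))] plate (array([-12. ,  31.2]), np.float64(43.1)) (array([17.8, 84.3]), np.float64(43.0))
w11 [(array([-3.3, 39.6]), np.float64(52.0)), (array([-7.2, 53.3]), np.float64(50.8)), (array([ 5.2, 51.2]), np.float64(51.7)), (array([19.9, 49. ]), np.float64(51.9)), (array([ 6.7, 67.1]), np.float64(50.0))] plate (array([-12. ,  34.1]), np.float64(43.2)) (array([17.5, 86.9]), np.float64(43.5))
w12 [(array([-1.9, 41.1]), np.float64(49.2)), (array([-6.3, 54.9]), np.float64(49.1)), (array([ 6.6, 52.9]), np.float64(49.3)), (array([21.2, 50.6]), np.float64(49.8)), (array([ 7. , 68.7]), np.float64(49.3))] plate (array([-12.2,  35.5]), np.float64(43.6)) (array([17.5, 88.3]), np.float64(43.5))
```

View pics/s12z.png

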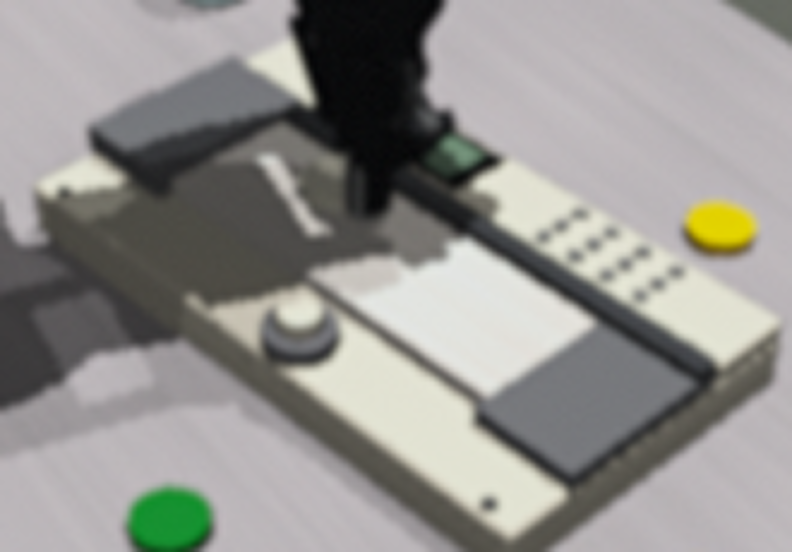

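```bash
python3 -m pendant '[0,-0.02,-0.1,0,0,0,0, 0,-0.02,-0.1,0,0,0,0, 0,0,0,-0.4,0,0,0, 0,0,0,-0.4,0,0,0, 0,0,0,-0.4,0,0,0, 0,0.4,-0.25,0,0,0,0, 0,0.4,-0.25,0,0,0,0, 0,0,0,0,0,0,0, 0,0,0,0,0,0,0]'
python3 - <<'E'
from h import *
im=rep('w13'); print(observe()['tool_rot'][:,1])
snap('top','t13.png')
a=cv2.imread('pics/t13.png')[145:250,165:325]
cv2.imwrite('pics/t13z.png',cv2.resize(a,None,fx=4,fy=4,interpolation=cv2.INTER_CUBIC))
def d3(T,u,v):
    d=np.median(T['depth'][v-1:v+2,u-1:u+2]); R,t=cam(T)
    w=R.T@(np.linalg.inv(T['K'])@np.array([u,v,1.])*d-t); return w
for n,p in (('w8',(171,95)),('w7',(246,78)),('w9',(139,101))): print(n,ray(load(n),p,.055),d3(load(n),*p))
E
```

```text
time_s: 12.05
position: [0.5487, 0.0027, 0.1066]
tool_rot: [[-0.998, 0.056, 0.001], [0.056, 0.998, -0.0], [-0.001, -0.0, -1.0]]
ft_force: [-0.3, -1.3, 0.3]
grip_width: -0.0
pos [0.549  0.003  0.1065] reader [-38.4  -4.4] F [-0.26 -0.4   0.49] 12.1
[ 5.52673093e-02  9.98471593e-01 -4.69527951e-05]
w8 [ 0.5093107  -0.01998005  0.055     ] [ 0.50931261 -0.01995243  0.05510018]
w7 [ 0.50936894 -0.02000265  0.055     ] [ 0.50939267 -0.01998971  0.05541717]
w9 [ 0.50893245 -0.01995226  0.055     ] [ 0.50893666 -0.01969935  0.05566205]
```

View pics/w13.png

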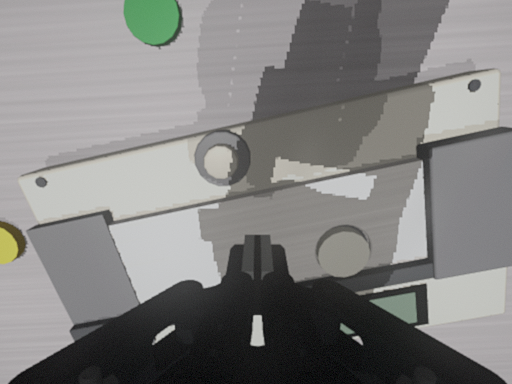

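View pics/t13z.png

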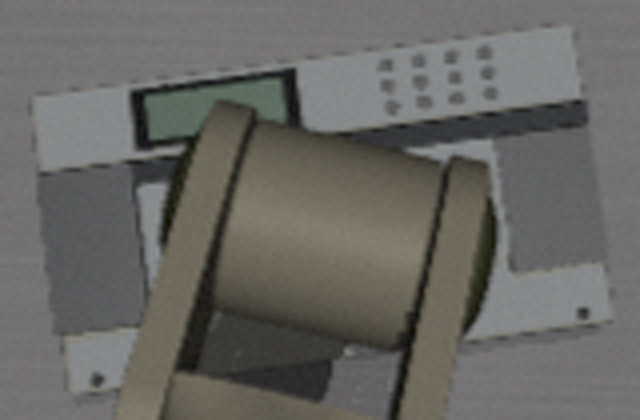

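```bash
python3 -m pendant '[0,0.385,-0.25,0,0,0,0, 0,0.385,-0.25,0,0,0,0, 0,0,0,0.4,0,0,0, 0,0,0,0.4,0,0,0, 0,0,0,0.1,0,0,0, 0,0,0,0,0,0,0, 0,0,0,0,0,0,0]'
python3 - <<'E'
from h import *
im=rep('w14'); T=load('w13')
def d3(T,u,v):
    d=np.median(T['depth'][v-1:v+2,u-1:u+2]); R,t=cam(T)
    w=R.T@(np.linalg.inv(T['K'])@np.array([u,v,1.])*d-t); return w
for p in ((343,250),(325,250),(361,250),(343,235),(343,268),(300,225),(395,240)): print((d3(T,*p)*1e3).round(1))
snap('side','s14.png');a=cv2.imread('pics/s14.png')[140:255,170:335]
cv2.imwrite('pics/s14z.png',cv2.resize(a,None,fx=4.8,fy=4.8,interpolation=cv2.INTER_CUBIC))
E
```

```text
time_s: 12.85
position: [0.5092, -0.0196, 0.0619]
tool_rot: [[-0.999, 0.054, 0.001], [0.054, 0.999, -0.0], [-0.001, -0.0, -1.0]]
ft_force: [-0.2, 0.2, -0.5]
grip_width: -0.0001
pos [ 0.5092 -0.0196  0.062 ] reader [-81.2 -20.4] F [ 0.35  0.31 -0.63] 12.9
[583.3  65.8  49.6]
[582.6  52.2  49.4]
[584.1  79.5  49.4]
[570.7  65.4  49.4]
[599.   66.3  49.5]
[563.7  34.3  43.1]
[580.  107.1  44. ]
```

View pics/s14z.png

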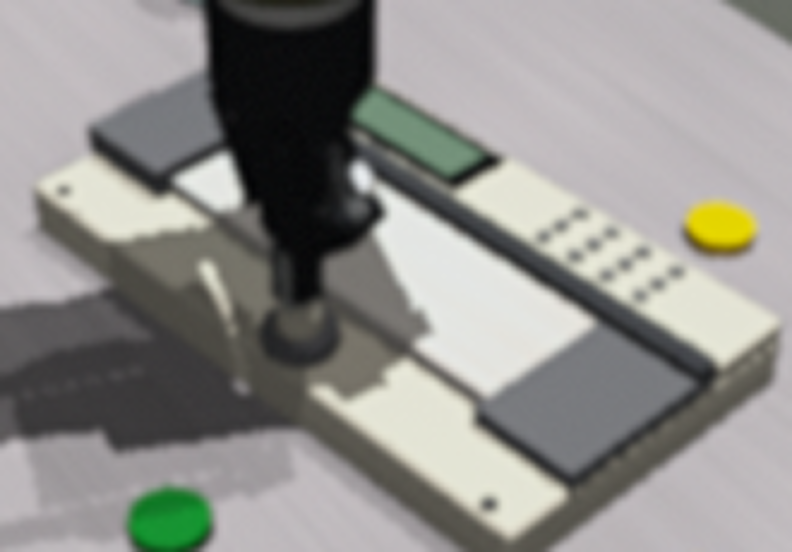

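View pics/w14.png

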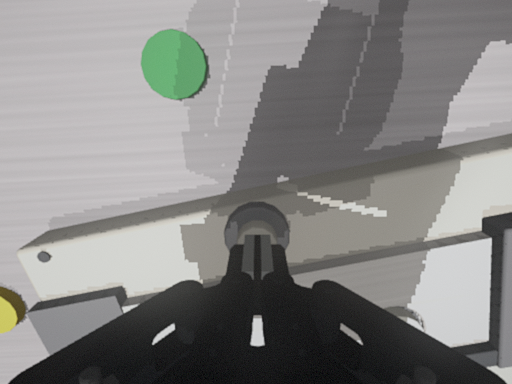

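```bash
python3 -m pendant '[0,0,0,0.1,0,0,0, 0,0,0,0.05,0,0,0, 0,0,0,0.03,0,0,0, 0,0,0,0.02,0,0,0, 0,0,0,0,0,0,0]'; python3 -m pendant '[0,0,0,0.02,0,0,0, 0,0,0,0,0,0,0]';python3 -m pendant '[0,0,0,0.01,0,0,0, 0,0,0,0,0,0,0]'
```

```text
time_s: 13.45
position: [0.5089, -0.0197, 0.0515]
tool_rot: [[-0.998, 0.055, 0.001], [0.055, 0.998, -0.0], [-0.001, -0.0, -1.0]]
ft_force: [1.3, 0.6, 3.7]
grip_width: 0.0001
time_s: 13.65
position: [0.5089, -0.0197, 0.0505]
tool_rot: [[-0.998, 0.055, 0.001], [0.055, 0.998, -0.0], [-0.001, -0.0, -1.0]]
ft_force: [2.1, -0.0, 4.3]
grip_width: 0.0
time_s: 13.85
position: [0.5088, -0.0197, 0.0501]
tool_rot: [[-0.998, 0.055, 0.001], [0.055, 0.998, -0.0], [-0.001, -0.0, -1.0]]
ft_force: [2.0, 0.5, 5.2]
grip_width: -0.0001
```

Force is rising along the spring line; pushing on until it bottoms out.

```bash
python3 -m pendant '[0,0,0,0.01,0,0,0, 0,0,0,0,0,0,0]';python3 -m pendant '[0,0,0,0.01,0,0,0, 0,0,0,0,0,0,0, 0,0,0,0,0,0,0]'
```

```text
time_s: 14.05
position: [0.5089, -0.0197, 0.05]
tool_rot: [[-0.998, 0.055, 0.001], [0.055, 0.998, -0.0], [-0.001, -0.0, -1.0]]
ft_force: [0.2, 1.4, 11.4]
grip_width: 0.0
time_s: 14.35
position: [0.5089, -0.0197, 0.0499]
tool_rot: [[-0.998, 0.055, 0.002], [0.055, 0.998, -0.0], [-0.002, -0.0, -1.0]]
ft_force: [-0.5, 1.2, 14.1]
grip_width: 0.0001
```

```bash
python3 -m pendant '[0,0,0,-0.1,0,0,0, 0,0,0,-0.4,0,0,0, 0,0,0,-0.8,0,0,0, 0,0.4,0,-0.8,0,0,0, 0,0.4,0,-0.5,0,0,0, 0,0.4,0,0,0,0,0, 0,0,0,0,0,0,0, 0,0,0,0,0,0,0]'
python3 - <<'E'
from h import *
im=rep('w15')
def d3(T,u,v):
    d=np.median(T['depth'][v-1:v+2,u-1:u+2]); R,t=cam(T)
    w=R.T@(np.linalg.inv(T['K'])@np.array([u,v,1.])*d-t); return w
for n,p in (('disc',(*A@np.array([.0095,.054])+b,.05)),('disc-',(*A@np.array([.0095,.042])+b,.05)),('disc+',(*A@np.array([.0095,.066])+b,.05)),('discx',(*A@np.array([-.003,.054])+b,.05)),('key',(.5092,-.0199,.055)),('plate',(*A@np.array([-.03,.054])+b,.044))):
    q=proj(im,p).round().astype(int); print(n,q,(d3(im,*q)*1e3).round(1))
snap('side','s15.png')
E
```

```text
time_s: 15.15
position: [0.4484, -0.0164, 0.1784]
tool_rot: [[-0.998, 0.055, -0.001], [0.055, 0.998, 0.0], [0.001, 0.0, -1.0]]
ft_force: [-0.2, 0.0, -0.1]
grip_width: 0.0002
pos [ 0.4489 -0.0165  0.1783] reader [-140.3   -7.8] F [ 0.47  0.09 -0.31] 15.2
disc [341 301] [437.3  12.8 235.4]
disc- [330 303] [437.3   8.9 236.1]
disc+ [352 299] [437.8  17.1 233.9]
discx [340 292] [438.   14.1 229.5]
key [257 244] [436.8 -16.1 191.9]
plate [335 268] [548.6  61.9  43.9]
```

View pics/w15.png

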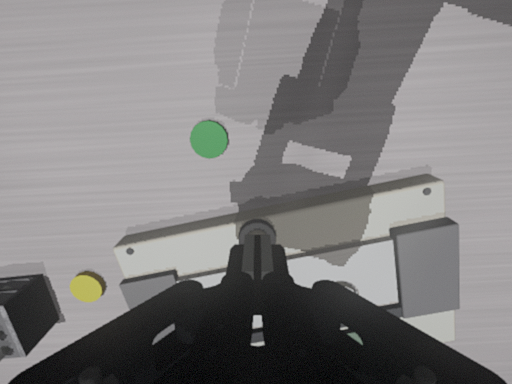

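View pics/s15.png

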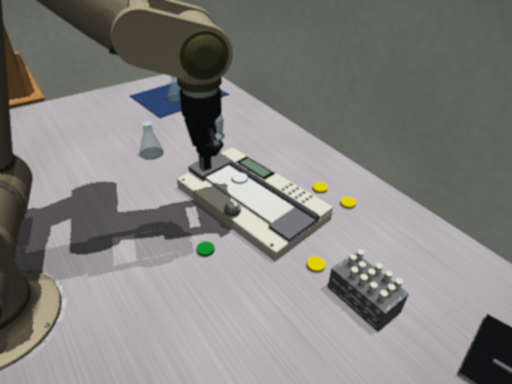

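```bash
python3 - <<'E'
from h import *
im=snap('side'); S=load('side0')
def d3(T,u,v):
    d=np.median(T['depth'][v-1:v+2,u-1:u+2]); R,t=cam(T)
    return (R.T@(np.linalg.inv(T['K'])@np.array([u,v,1.])*d-t)*1e3).round(1)
for p in ((240,177),(236,178),(245,178),(232,205),(260,200)): print(p,d3(im,*p),'start',d3(S,*p))
E
python3 -c "
from rig import *
close_job()"
```

```text
(240, 177) [590.3  65.3  49. ] start [597.6  76.3  39.3]
(236, 178) [578.8  66.5  49.8] start [586.   77.6  40. ]
(245, 178) [598.9  55.   48.7] start [605.5  64.8  39.9]
(232, 205) [509.3 -23.8  56.2] start [509.9 -22.8  55.2]
(260, 200) [583.8 -32.3  42.8] start [583.  -33.3  43.9]
the job is handed in; nothing more can be done
```

The white disc is in the pocket and lying flat. I then pressed the key right down, let it come back up and handed the job in.

- **Disc:** I slid it with the shut fingers to the fence and along it into the pocket, at about reader y = 54 mm. The sensed force stayed near its noise level, about 1.5 N at most.
    - After the drop, depth at five points read the disc's top at 49.4–49.6 mm. That is about 6 mm above the plate, so it is seated and level.
    - The last side view, after the key press, agreed: 48.7–49.8 mm.
- **Key:** It bottomed out after about 6 mm of travel. The force was about 5 N at the end of the spring and 14 N against the stop. Afterwards its top read 56.2 mm, against 55.2 mm at the start, which is up again within depth noise.
- **Clear of everything:** The arm ended clear of everything, and the last force reading was about zero. The flask and rack looked upright and in place in the last side view. The arm hid most of the beaker there, so I did not check it by eye, but the path stayed away from it.
- **Failed or disagreed:** One move command was refused for a miscounted row and moved nothing. The last wrist-camera depth check of the disc and key was blocked by the gripper, so I used the side camera instead. The fit of the reader's outer corners was off by up to 5 pixels in the wrist view, but the pocket and plate edges agreed between views to about 2 mm.

The job took about 15 s of the 61 s allowed.

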